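# Load and bolt the specimen transit carrier

### The arm

A 6-joint arm with a two-finger parallel gripper is mounted at the origin on a cart in front of the work surface, level with it; the furniture and walls round the work are solid. World frame = base frame: x ahead of the robot, y to its left, z up, the work surface at z = 0. Lengths are in m, angles in degrees, forces in N, time in s.
With the tool pointing down it reaches from about 0.4 to 0.825 m from the base axis. Payload 7 kg.
Tool frame: the origin (TCP) lies between the finger pads; the fingertips stand 22 mm ahead of it and the grasp point (between the pads) lies 3 mm ahead of it; z points along the fingers, y is the direction in which the jaws open and shut (so a half turn about z gives the same grasp; the last joint's range is limited). The gripper opens to 88 mm and grips with 3 to 60 N. Pads are 19 mm wide; open, the fingers measure 130 mm over their backs; the gripper's body (78 mm by 193 mm) begins 47 mm behind the grasp point.
Start: joints at [88.184, 20.546, 0.682, 0, -70.136, -16.507], TCP at [0.212, 0.641, 0.249] pointing down, gripper open.
Joint ranges: [-176.03, 176.03], [-82.01, 121.73], [-58.28, 71.71], [-173.87, 95.51], [-174.79, -0.11], [-173.66, 173.66]. Speed limits (degrees/s): [136.94, 136.94, 172.46, 180, 180, 180].

### API

Orientations are given as [roll, pitch, yaw] about the fixed x, y, z axes, in that order (R = Rz(yaw) Ry(pitch) Rx(roll)).
In Python, from plant import telemetry, cams, r gives the robot as it stands.
- The arm moves only by the tool carry_out, never from a script. Its argument "commands" is one flat list of numbers, 5 for each row, row after row: the shift along the world's x, y, z as a fraction of full scale, then the turn about the world's z as a fraction of full scale, then the gripper's target within -1 to 1 (shut at 1, half-way at 0, fully open at -1). In form: [x, y, z, turn, claw, x, y, z, turn, claw, ...]. A call has 1 to 8 rows; each row shifts and turns the commanded pose from where the row before left it; what a row does not reach is not made up. Full scale, the value 1, is 0.04 m for a shift and 4 degrees for a turn. A row lasts 1/10 s, in which the tool goes at most 50 mm and 8.59 degrees, less where a joint would pass 70% of its speed; a pose out of reach is approached as far as the arm can. A call with a number of a shift or a turn outside -1 to 1 is refused whole. A call with a gripper value outside its range is refused whole. The fingers move at their own pace and stop on an object; "grip_force" is the grip in N (left out, the last holds). Time passes only in rows, so rows that do not move let the fingers close. It gives the time, the measured TCP pose, the force and the opening at its end, in the units of the state.
- telemetry.get_state(): the state, without advancing time (a new reading comes with each control period).
- cams.capture(name): name is "scene" or "top" or "wrist"; returns a dict with "frame" (420x560x3 uint8, red, green, blue), "camera_matrix" (3x3 intrinsics, pixels), "camera_from_world" (4x4, takes a point from world to camera coordinates); the wrist camera has in their place "mount" (4x4, takes a point from camera to tool coordinates, whose origin is the TCP and whose axes are the flange's). Camera axes: x right, y down, z forward; pixel columns grow to the right and rows downward; lengths in m; the calibration is good to about 2 mm. The wrist camera is an equidistant fisheye: a pixel r from the principal point sees the ray r / f radians off the axis. A picture is of the moment at which its call begins: read the wrist's pose just before it. There is no depth.
- r.close_job(): hands the job in, once; it reports no verdict.
The state is a dict: "time_s": time; "joints": joint angles; "qd": joint speeds; "joint_torque": joint torques, N m; "tcp_pos": TCP position; "eef_rot": TCP orientation; "contact_force": force on the tool from outside, world axes, zero at the start; "moment": the same for the moment, N m; "gripper_width": finger opening in m.
Only numpy, scipy, OpenCV 4.12 (cv2) and the standard library are available. Lean on these libraries where they do the work, as an engineer would, in place of code of your own. Each camera call takes 0.05 s, during which the arm holds its last target. There are 200 camera calls.

### The job

Get the specimen carrier ready for the courier: stand the specimen jar from the bench upright in the carrier's empty pocket, lower the hinged retaining bar over the three jars into its notch without letting it slam, and slide the bolt fully home over the bar. Keep the jar upright, leave the two loaded jars in their pockets, and do not disturb the beaker and petri dish beside the jar or the stain bottle behind the carrier.

Things in the scene. Friction and masses are not known exactly. Their poses are not given: they have to be found in the camera images.
- carrier: transit carrier of bare aluminium and steel, stands firm, does not shift; base plate 68 (x) by 234 (y) by 4 mm. Origin: underside, below the centre of the middle pocket; z up. In a row along y: bar hinge (y +94 mm), three pockets (centres y +48, 0, -48 mm, x 0), latch notch (y -106 mm) with the bolt track on its -x side
- pad: white absorbent pad, 40 x 40 x 2 mm, fixed on the floor of the one empty pocket (any of the three); origin: centre of its underside, 4 mm above the bench; axes as the carrier's. Every pocket is 46 (x) by 45 mm (y) inside; cross walls between pockets reach 24 mm above the bench, the rails along the row (outer faces x -26, +26 mm) only 15 mm: room for fingers across x
- jar_a: the specimen jar on the bench, to be loaded: round, translucent, whitish lid; 48 mm high, body 40 mm in diameter, lid 43 mm (upper 12 mm); 35 to 80 g; origin at the centre of its underside, z up through the lid. Beaker and petri dish stand close to it on opposite sides (beaker centre 66 to 77 mm from the jar's centre, petri dish 74 to 89 mm)
- jar_b: an identical jar already standing in a pocket; leave it there; origin at the centre of its underside
- jar_c: the other identical jar already standing in a pocket; leave it there; origin at the centre of its underside
- bar (a joint): retaining bar, rad: 0 = level in the notch, 1.85 = leaning back on its stop just past upright, where it starts. Steel, 14 mm wide (carrier x), 8 mm thick, 0.15 kg. The hinge is almost free: let go before upright, it falls and slams. Down, its underside is 56 mm above the bench, 2 mm over the lid of the loaded jar. A bolt across the notch or a jar not seated stops it
- bar_hinge (a point): point on the bar's hinge axis, which is parallel to the carrier's x: carrier (0, +94, 61) mm. Steel ears and a stop plate here reach 73 mm above the bench, x -12..+12, y +86..+105 mm
- bar_grip (a point): centre of the black round cross-grip at the bar's free end: cylinder 16 mm in diameter, 24 mm long along the hinge axis, 238 mm from that axis; with the bar down it lies at carrier (0, -144, 61) mm, just outside the notch
- notch (a point): centre of the notch's floor, where the bar comes to lie: carrier (0, -106, 57) mm. Notch 22 mm wide between two steel posts (x -19..-11 and +11..+19 mm, y -115..-97 mm), 81 mm high, each with a hole for the bolt; the far post (+x) is the keeper
- bolt (a joint): barrel bolt, m: 0 = drawn right back, 0.036 = home at its stop, over the lowered bar and through the far post. Slides along the carrier's +x; starts between 0 and 0.03; beyond 0.007 its tip stands in the bar's way. Friction 2 N, stays where left. Rod 10 mm in diameter, axis 71.5 mm above the bench
- bolt_knob (a point): centre of the bolt's upright black knob: cylinder 13 mm in diameter, from 82 to 104 mm above the bench, at carrier (-80 mm + bolt value, -106, 93) mm. It stands clear above the track (x -98..-19, y -114.5..-97.5 mm, 78.5 mm high) and above the posts
- beaker: small glass beaker, 46 mm in diameter, 58 mm high, close to the jar on the bench; leave alone; origin at the centre of its underside
- petri: petri dish with lid, 64 mm in diameter, 15 mm high, on the other side of the jar; leave alone; origin at the centre of its underside
- stain_bottle: dark dropper bottle, 34 mm in diameter, 89 mm high, behind the carrier (82 to 95 mm from the row of pockets, +x side); leave alone; origin at the centre of its underside

How it is judged (in metres and radians):
On the way, in this order (a step that is already met when the one before it is completed fails the run):
1. the jar stands in the empty pocket (horizontal distance between jar_a and pad below 0.006 m and z of jar_a in the frame of pad below 0.007 m and angle between jar_a's own z axis and vertical below 0.1 rad and contact force between the fingers and jar_a below 0.05 N), for 0.2 s.
2. the retaining bar lies in its notch (horizontal distance between jar_a and pad below 0.006 m and z of jar_a in the frame of pad below 0.007 m and angle between jar_a's own z axis and vertical below 0.1 rad and value of joint bar below 0.025 rad), for 0.2 s.
At the end, for the whole second after the job is handed in: Bolt home (joint above 0.032 m of 0.036) over the bar; bar down in the notch (below 0.025 rad); jar_a upright on the pad, within 6 mm of its centre and resting on it; the other two jars still in their pockets; beaker, petri dish and stain bottle within 30 mm of where they stood (all of step 2 and value of joint bolt above 0.032 m and linear speed of jar_a below 0.02 m/s and distance of each of jar_b, jar_c from where it was at the start of the episode below 0.012 m and distance of each of beaker, petri, stain_bottle from where it was at the start of the episode below 0.03 m); the robot touches nothing.
It fails at once if the jar being loaded is tipped by more than 0.6 rad (angle between jar_a's own z axis and vertical above 0.6 rad).
It fails at once if the bar slams: it falls faster than 6 rad/s (velocity of joint bar below -6 rad/s).
It fails at once if a jar already loaded is moved out of place by more than 15 mm (distance of any of jar_b, jar_c from where it was at the start of the episode above 0.015 m).
It fails at once if beaker, petri dish or stain bottle is moved by more than 30 mm or tipped (distance of any of beaker, petri, stain_bottle from where it was at the start of the episode above 0.03 m or angle between any of beaker, petri, stain_bottle's own z axis and vertical above 0.5 rad).
It also fails if it takes over 64 s, if anything falls off the work surface, if the arm or the gripper's body presses on something with over 40 N, if the wrist force passes 120 N, or if a joint passes its speed limit or range.

## Working session

There is one attempt and no reset: what is moved stays moved. The work goes in short steps, Python scripts to look and compute and a tool call to move; the robot and the scene stay as the last step left them, time stands still between calls to the robot, and variables do not carry over. Pictures are saved under pics/ and viewed, about 8 in all and at most 12, crops included, and the job is handed in when it is done.

Besides the shell and the picture viewer there is one more tool, called after "Emit:" as a command line: name --argument value ..., lists and objects as JSON in quotes. carry_out: Moves the arm, as the interface text tells. Shift numbers are shares of 0.04 m and turn numbers shares of 4 degrees, none past 1 either way. Its arguments: {"type":"object","properties":{"commands":{"type":"array"},"grip_force":{"type":"number"}},"required":["commands"]}

```bash
mkdir -p pics; ls; python3 - <<'E'
from plant import telemetry, cams, r
import cv2, numpy as np
s=telemetry.get_state(); print(s)
for n in ("scene","top"):
    c=cams.capture(n); cv2.imwrite(f"pics/{n}0.png",cv2.resize(c["frame"][:,:,::-1],(800,600),interpolation=cv2.INTER_CUBIC))
    np.savez(f"{n}.npz",K=c["camera_matrix"],T=c["camera_from_world"],f=c["frame"]); print(n,c["camera_matrix"],c["camera_from_world"])
E
```

```text
pics
{'time_s': 0.0, 'joints': array([ 8.81830669e+01,  2.05932494e+01,  6.34718034e-01, -2.12420134e-02,
       -7.01368879e+01, -1.65080125e+01]), 'qd': array([ 0.02045759, -0.00206848, -0.00021498,  0.05611259,  0.01825447,
       -0.14148724]), 'joint_torque': array([ 1.67765702e-04, -5.82711446e+01,  2.93071425e+01,  6.99704468e+00,
        7.23727353e-03, -1.47802734e-04]), 'tcp_pos': array([0.21208512, 0.64033806, 0.24760583]), 'eef_rot': array([ 1.79902839e+02, -7.97045910e-03, -1.83321729e+01]), 'contact_force': array([ 0.24953226, -0.2182664 , -0.38874033]), 'moment': array([0.01806131, 0.01547821, 0.0469525 ]), 'gripper_width': 0.08780414854477944}
scene [[503.91591144   0.         282.3074258 ]
 [  0.         503.91591144 209.88140994]
 [  0.           0.           1.        ]] [[ 0.79207347 -0.61016383  0.0178809  -0.34159862]
 [-0.35669764 -0.48641454 -0.79760121  0.31615326]
 [ 0.49536494  0.62538068 -0.60292005  0.84486063]
 [ 0.          0.          0.          1.        ]]
top [[413.16025892   0.         275.16933219]
 [  0.         413.16025892 214.17964376]
 [  0.           0.           1.        ]] [[-0.01596991 -0.9995637  -0.02484686  0.13105639]
 [-0.98997721  0.01929441 -0.139903    0.53073164]
 [ 0.14032137  0.02236358 -0.98985342  0.88456867]
 [ 0.          0.          0.          1.        ]]
```

View pics/scene0.png

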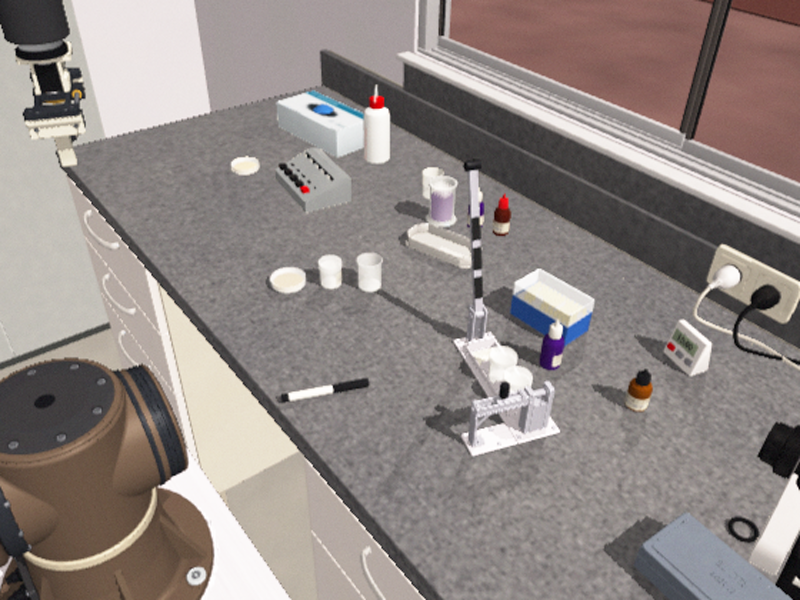

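View pics/top0.png

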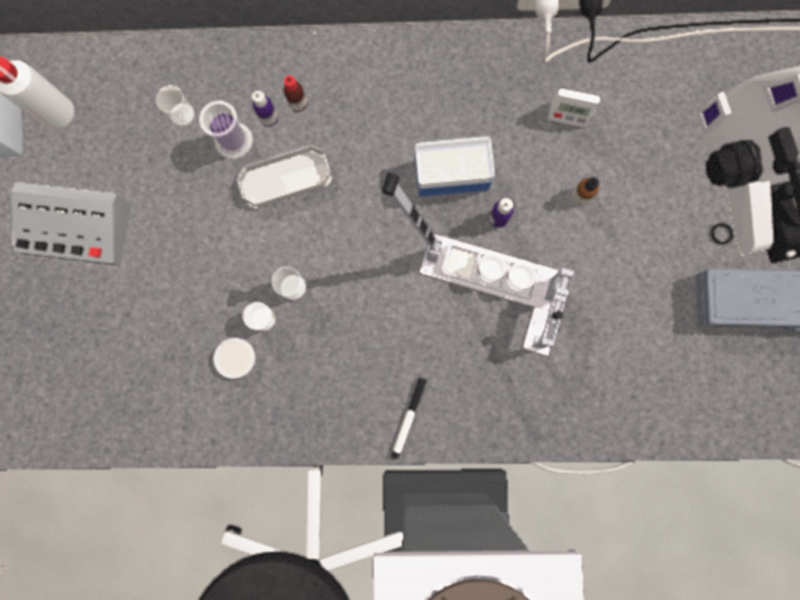

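The scene view shows jar_a at about (330,271) between the petri dish (288,280) and the beaker (369,272). In the top view jar_a is at (259,316). The carrier's hinge is at about (432,258), its latch is at (550,310), and the empty pocket is the one next to the hinge, at (460,262). The stain bottle is at (503,212). Next I'll enlarge the carrier and jar for pixel readings.

```bash
python3 - <<'E'
import cv2, numpy as np
t=np.load("top.npz")["f"][:,:,::-1]; s=np.load("scene.npz")["f"][:,:,::-1]
def crop(im,x,y,w,h,k):
    o=cv2.resize(im[y:y+h,x:x+w],None,fx=k,fy=k,interpolation=cv2.INTER_CUBIC)
    for i in range(0,w,10):
        cv2.line(o,(i*k,0),(i*k,6),(0,0,255),1); 
        if (x+i)%20==0: cv2.putText(o,str(x+i),(i*k,16),0,.35,(0,255,255),1)
    for i in range(0,h,10):
        cv2.line(o,(0,i*k),(6,i*k),(0,0,255),1)
        if (y+i)%20==0: cv2.putText(o,str(y+i),(8,i*k+4),0,.35,(0,255,255),1)
    return o
cv2.imwrite("pics/c1.png",crop(t,270,110,140,140,4)[:, :]) 
a=crop(t,270,110,140,140,4); b=crop(t,140,180,80,90,3); 
o=np.zeros((560,800,3),np.uint8); o[:,:560]=a; o[:270,560:]=b; o[280:280+3*80,560:800]=crop(s,185,165,80,80,3)
cv2.imwrite("pics/c1.png",o)
E
```

```text
(no output)
```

View pics/c1.png

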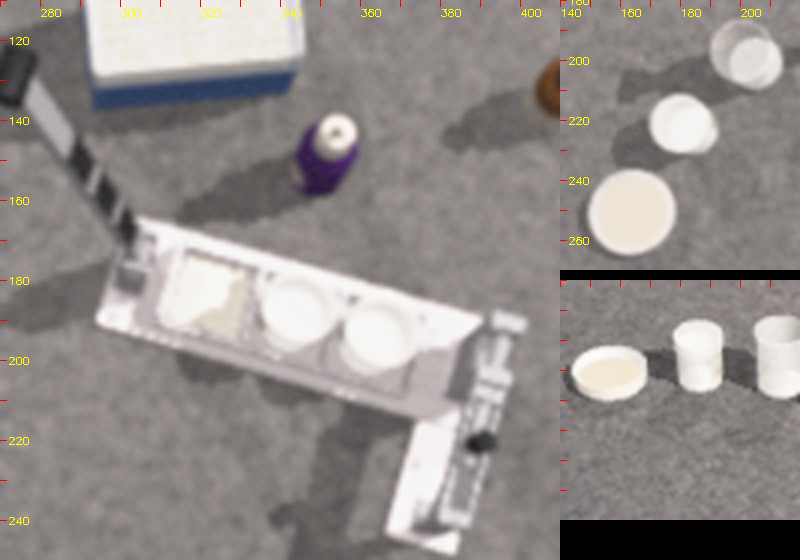

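```bash
cat > h.py <<'E'
import numpy as np
def ray(n,uv,z):
    d=np.load(n+".npz");K,T=d["K"],d["T"];R,t=T[:3,:3],T[:3,3];c=-R.T@t
    v=R.T@np.linalg.solve(K,[uv[0],uv[1],1]);return c+v*(z-c[2])/v[2]
def proj(n,p):
    d=np.load(n+".npz");K,T=d["K"],d["T"];q=K@(T[:3,:3]@np.array(p)+T[:3,3]);return q[:2]/q[2]
E
python3 - <<'E'
from h import *
np.set_printoptions(precision=4,suppress=True)
for l,uv,z in [("plate h+x",(303.75,163.5),.004),("plate h-x",(294.2,190.5),.004),("plate l-x",(374,214.5),.004),("plate l+x",(390,189.5),.004),
 ("pad",(322.5,183.2),.006),("lid mid",(344.5,187.5),.052),("lid end",(364.5,193),.052),("grip",(273.8,129),.29),("knob",(390.3,220.5),.104),
 ("post+x",(398,191),.081),("jar_a",(179,220.7),.048),("jar_a base",(181.5,222.5),.02),("beaker",(201,195.5),.058),("petri",(163.7,250.5),.015),("stain",(354,143),.089)]:
    print(l,ray("top",uv,z))
for l,uv,z in [("jar_a",((697-560)/3+185,(331-280)/3+165),.048),("petri",((610-560)/3+185,(367-280)/3+165),.015),("beaker",((782-560)/3+185,(331-280)/3+165),.058)]:
    print("scene",l,uv,ray("scene",uv,z))
E
```

```text
plate h+x [0.6573 0.0531 0.004 ]
plate h-x [0.5929 0.077  0.004 ]
plate l-x [ 0.5327 -0.1056  0.004 ]
plate l+x [ 0.5906 -0.1454  0.004 ]
pad [0.6085 0.0107 0.006 ]
lid mid [ 0.5878 -0.0332  0.052 ]
lid end [ 0.5745 -0.0766  0.052 ]
grip [0.6411 0.116  0.29  ]
knob [ 0.506  -0.1165  0.104 ]
post+x [ 0.5718 -0.1422  0.081 ]
jar_a [0.5212 0.3353 0.048 ]
jar_a base [0.5206 0.3367 0.02  ]
beaker [0.5752 0.2847 0.058 ]
petri [0.4577 0.3778 0.015 ]
stain [ 0.6775 -0.0519  0.089 ]
scene jar_a (230.66666666666666, 182.0) [0.5219 0.3346 0.048 ]
scene petri (201.66666666666666, 194.0) [0.4572 0.3741 0.015 ]
scene beaker (259.0, 182.0) [0.5716 0.28   0.058 ]
```

Emit:
carry_out --commands '[0.775,-0.765,0,-0.65,-1,0.775,-0.765,0,-0.65,-1,0.775,-0.765,0,-0.65,-1,0.775,-0.765,0,-0.65,-1,0.775,-0.765,-0.3,-0.65,-1,0.775,-0.765,-0.3,-0.65,-1,0.775,-0.765,-0.3,-0.65,-1,0.775,-0.765,-0.3,-0.65,-1]' --grip_force 12

```text
time_s: 0.9
tcp_pos: [0.4611, 0.3944, 0.2]
eef_rot: [180.0, 0.0, -39.2]
contact_force: [0.7, 1.0, -0.7]
gripper_width: 0.0874
```

Emit:
carry_out --commands '[0.775,-0.75,-0.3,0,-1,0.75,-0.75,-0.3,0,-1,0,0,0,0,-1,0,0,0,0,-1]'

```text
time_s: 1.3
tcp_pos: [0.5217, 0.3347, 0.1757]
eef_rot: [179.9, 0.0, -39.3]
contact_force: [0.2, 0.4, -0.2]
gripper_width: 0.0872
```

```bash
cat > w.py <<'E'
import cv2, numpy as np
from scipy.spatial.transform import Rotation as R
def shot(n):
    from plant import telemetry, cams
    s=telemetry.get_state(); c=cams.capture("wrist")
    np.savez(n+".npz",f=c["frame"],K=c["camera_matrix"],M=c["mount"],p=s["tcp_pos"],e=s["eef_rot"])
    print({k:np.round(s[k],4) for k in("time_s","tcp_pos","eef_rot","contact_force","gripper_width")})
def cw(n):
    d=np.load(n+".npz"); W=np.eye(4); W[:3,:3]=R.from_euler("xyz",d["e"],degrees=True).as_matrix(); W[:3,3]=d["p"]
    return d["K"],W@d["M"]
def wray(n,uv,z):
    K,W=cw(n); x=np.array([(uv[0]-K[0,2])/K[0,0],(uv[1]-K[1,2])/K[1,1]]); th=np.hypot(*x)
    v=W[:3,:3]@np.r_[x/max(th,1e-9)*np.sin(th),np.cos(th)]; return W[:3,3]+v*(z-W[2,3])/v[2]
def wproj(n,p):
    K,W=cw(n); q=np.linalg.inv(W)@np.r_[p,1]; th=np.arctan2(np.hypot(q[0],q[1]),q[2]); u=q[:2]/np.hypot(q[0],q[1])*th
    return K[[0,1],[0,1]]*u+K[:2,2]
def circ(n,c,r,z): return np.array([wproj(n,[c[0]+r*np.cos(a),c[1]+r*np.sin(a),z]) for a in np.linspace(0,6.283,60)])
def draw(n,polys,out,k=1.42):
    o=cv2.resize(np.load(n+".npz")["f"][:,:,::-1],None,fx=k,fy=k,interpolation=cv2.INTER_CUBIC)
    for i,p in enumerate(polys): cv2.polylines(o,[np.int32(np.round((np.array(p)+.5)*k*8))],False,[(0,0,255),(0,255,0),(255,0,255),(255,128,0)][i%4],1,cv2.LINE_AA,3)
    cv2.imwrite(out,o)
E
python3 - <<'E'
from w import *
shot("w1"); K,W=cw("w1"); print(K,np.load("w1.npz")["M"])
draw("w1",[circ("w1",(.5213,.335),.0215,.048),circ("w1",(.5213,.335),.020,0),circ("w1",(.5735,.2825),.023,.058),circ("w1",(.4575,.376),.032,.015)],"pics/w1.png")
E
```

```text
{'time_s': np.float64(1.3), 'tcp_pos': array([0.5217, 0.3347, 0.1757]), 'eef_rot': array([ 1.799081e+02,  6.500000e-03, -3.926250e+01]), 'contact_force': array([ 0.2321,  0.4423, -0.2143]), 'gripper_width': np.float64(0.0872)}
[[325.1922621    0.         286.81272349]
 [  0.         325.1922621  206.99427753]
 [  0.           0.           1.        ]] [[-3.93765692e-05 -9.54573187e-01 -2.97976558e-01  8.06210447e-02]
 [ 9.99999630e-01  2.18470343e-04 -8.32020102e-04 -7.20785981e-04]
 [ 8.59323121e-04 -2.97976481e-01  9.54572825e-01 -1.36649341e-01]
 [ 0.00000000e+00  0.00000000e+00  0.00000000e+00  1.00000000e+00]]
```

View pics/w1.png

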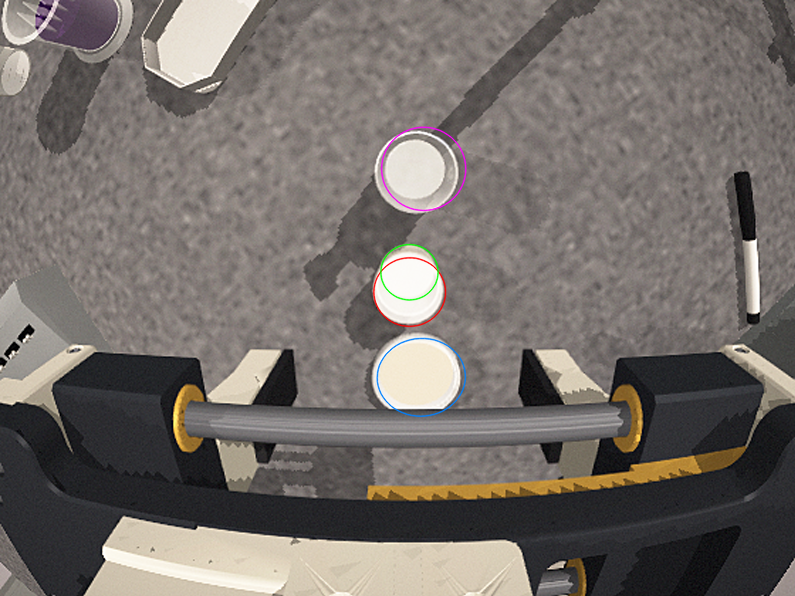

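The wrist overlay lines up with the jar lid at (409,291) and with the finger midline at about x 408. The beaker at (417,171) and petri dish at (418,376) stay clear of the jaws. I'll descend and grip.

Emit:
carry_out --commands '[0,0,-0.9,0,-1,0,0,-0.9,0,-1,0,0,-0.8,0,-1,0,0,-0.4,0,-1,0,0,-0.24,0,-1,0,0,0,0,-1]'

```text
time_s: 1.95
tcp_pos: [0.5203, 0.3365, 0.0462]
eef_rot: [179.9, 0.0, -39.0]
contact_force: [0.3, 0.5, -0.5]
gripper_width: 0.0872
```

Emit:
carry_out --commands '[0,0,0,0,0.2,0,0,0,0,0.4,0,0,0,0,1,0,0,0,0,1,0,0,0,0,1,0,0,0,0,1,0,0,0,0,1,0,0,0,0,1]'

```text
time_s: 2.75
tcp_pos: [0.5213, 0.3359, 0.0471]
eef_rot: [180.0, -0.0, -39.1]
contact_force: [-0.7, 0.4, 1.9]
gripper_width: 0.0424
```

Emit:
carry_out --commands '[0,0,0.5,0,1,0,0,0.9,0,1,0,0,0.9,0,1,0,0,0.5,-0.8,1,0,-0.3,0,-1,1,-0.1,-0.6,0,-1,1,-0.1,-0.6,0,-1,1,-0.1,-0.6,0,-1,1]'

```text
time_s: 3.55
tcp_pos: [0.5088, 0.251, 0.1588]
eef_rot: [180.0, 0.0, -58.5]
contact_force: [0.6, -0.3, -0.4]
gripper_width: 0.0423
```

Emit:
carry_out --commands '[-0.1,-0.6,0,-1,1,-0.1,-0.6,0,-1,1,0,-0.6,0,-1,1,0,-0.6,0,-1,1,0,-0.6,0,-1,1,0,-0.6,0,-1,1,0,0,0,-1,1,0,0,0,-1,1]'

```text
time_s: 4.35
tcp_pos: [0.5011, 0.1071, 0.159]
eef_rot: [180.0, 0.0, -90.6]
contact_force: [0.1, 0.3, -1.0]
gripper_width: 0.042
```

Emit:
carry_out --commands '[0,0,0,-1,1,0,0,0,-1,1,0,0,0,-1,1,0,0,0,-1,1,0,0,0,-1,1,0,0,0,0,1,0,0,0,0,1]'

```text
time_s: 5.05
tcp_pos: [0.5011, 0.1079, 0.1589]
eef_rot: [180.0, -0.0, -110.2]
contact_force: [0.4, 0.1, 0.0]
gripper_width: 0.0424
```

```bash
cat > carr.py <<'E'
from w import *
def C(o,yaw,p): a=np.radians(yaw);c,s=np.cos(a),np.sin(a);p=np.asarray(p,float);return np.array([o[0]+c*p[0]-s*p[1],o[1]+s*p[0]+c*p[1],p[2]])
E
python3 - <<'E'
from carr import *
shot("w2"); o,y=(.5878,-.0332),-20.5
P=lambda pts:[wproj("w2",C(o,y,p)) for p in pts]
sq=lambda cy:[(-.023,cy-.0225,.015),(.023,cy-.0225,.015),(.023,cy+.0225,.015),(-.023,cy+.0225,.015),(-.023,cy-.0225,.015)]
draw("w2",[P([(-.02,.028,.006),(.02,.028,.006),(.02,.068,.006),(-.02,.068,.006),(-.02,.028,.006)]),circ("w2",C(o,y,(0,0,0)),.0215,.052),circ("w2",C(o,y,(0,-.048,0)),.0215,.052),
 P([(-.019,-.115,.081),(-.011,-.115,.081),(-.011,-.097,.081),(-.019,-.097,.081),(-.019,-.115,.081)]),P([(.019,-.115,.081),(.011,-.115,.081),(.011,-.097,.081),(.019,-.097,.081),(.019,-.115,.081)])],"pics/w2.png")
E
```

```text
{'time_s': np.float64(5.05), 'tcp_pos': array([0.5011, 0.1079, 0.1589]), 'eef_rot': array([ 1.799937e+02, -3.600000e-03, -1.102112e+02]), 'contact_force': array([0.4423, 0.1088, 0.0093]), 'gripper_width': np.float64(0.0424)}
```

View pics/w2.png

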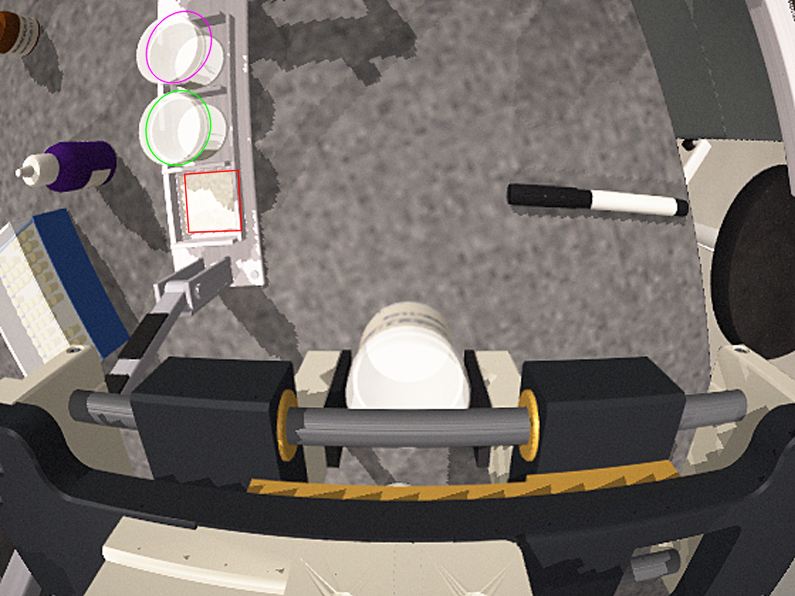

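```bash
python3 - <<'E'
import cv2,numpy as np
f=np.load("w2.npz")["f"][:,:,::-1]
def crop(x,y,w,h,k):
    o=cv2.resize(f[y:y+h,x:x+w],None,fx=k,fy=k,interpolation=cv2.INTER_CUBIC)
    for i in range(0,w,10): cv2.line(o,(i*k,0),(i*k,8),(0,0,255),1); cv2.putText(o,str(x+i),(i*k,16),0,.35,(0,200,0),1)
    for i in range(0,h,10): cv2.line(o,(0,i*k),(8,i*k),(0,0,255),1); cv2.putText(o,str(y+i),(8,i*k+4),0,.35,(0,200,0),1)
    return o
o=np.zeros((600,800,3),np.uint8); a=crop(90,0,90,120,4)[:480]; b=crop(110,110,80,100,5)
o[:480,:360]=a; o[:500,370:770]=b; cv2.imwrite("pics/c2.png",o)
E
```

```text
(no output)
```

View pics/c2.png

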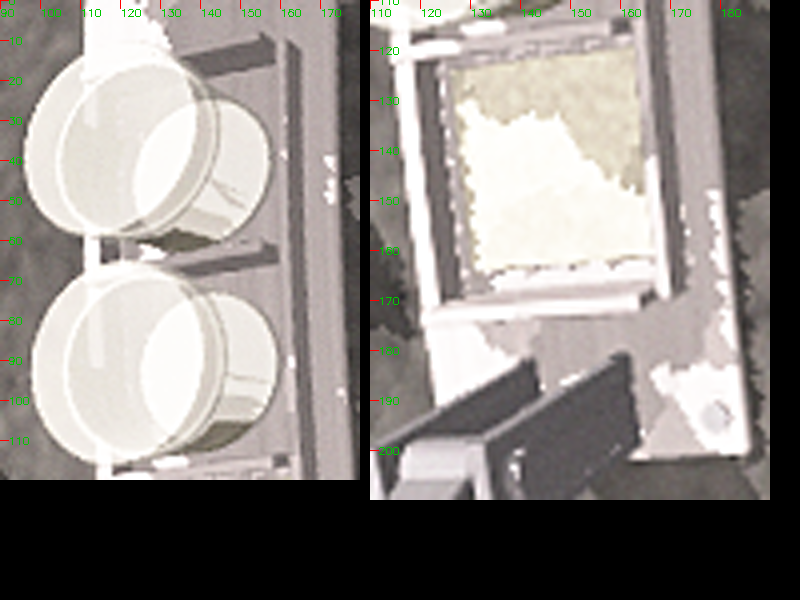

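```bash
python3 - <<'E'
from carr import *
np.set_printoptions(precision=4,suppress=True)
from scipy.optimize import least_squares
pts={"padTL(+x,-y)":((126,123.6),.006),"padTR(-x,-y)":((162.4,119.6),.006),"padBR":((167.4,161),.006),"padBL":((131.6,164),.006),"plate h-x":((185.6,201),.004),
"rail+x far":((119.7,111),.015),"wall h left":((121.5,174),.024),"wall h right":((164.6,169.5),.024),"rail-x in top":((163.5,113),.015),"rail-x in bot":((168,168.5),.015)}
for k,(uv,z) in pts.items(): print(k,wray("w2",uv,z))
# lids: left edge, top, bottom extents
for e,(l,t,b) in {"b":(97.75,65.5,116.2),"c":(96,13,59)}.items():
    def f(o):
        q=circ("w2",o,.0215,.053); return [q[:,0].min()-l+.0,q[:,1].min()-t,q[:,1].max()-b]
    s=least_squares(f,(.585,-.04)); print(e,s.x,s.fun)
E
```

```text
padTL(+x,-y) [ 0.6202 -0.0139  0.006 ]
padTR(-x,-y) [ 0.5833 -0.0013  0.006 ]
padBR [0.5944 0.0364 0.006 ]
padBL [0.6313 0.0244 0.006 ]
plate h-x [0.5945 0.0788 0.004 ]
rail+x far [ 0.6172 -0.0263  0.015 ]
wall h left [0.6359 0.0291 0.024 ]
wall h right [0.5927 0.0421 0.024 ]
rail-x in top [ 0.5766 -0.0053  0.015 ]
rail-x in bot [0.593  0.0428 0.015 ]
b [ 0.5917 -0.0337] [-0.0593 -0.9247  0.9116]
c [ 0.5773 -0.078 ] [-0.1261 -2.273   2.1364]
```

```bash
python3 - <<'E'
from carr import *
d=np.load("w2.npz"); t=d["p"]; a=np.radians(-110.2)
for off in(-.003,-.0015,0,.0015,.003):
    c=t[:2]+off*np.array([np.cos(a),np.sin(a)])
    q=circ("w2",c,.02,t[2]-.0467); l=circ("w2",c,.0215,t[2]-.0467+.036)
    print(off,(q.min(0)+.5)*1.42,(q.max(0)+.5)*1.42,"lid",(l.min(0)+.5)*1.42,(l.max(0)+.5)*1.42)
g=d["f"].mean(2)[195:250,285].astype(int); print(g)
o,y=(.5926,-.0343),-17.8
for n,p in dict(pad=(0,.048,0),knob0=(-.08,-.106,.093),hinge=(0,.094,.061),grip0=(0,-.144,.061),notch=(0,-.106,.057)).items(): print(n,C(o,y,p).round(4))
E
```

```text
-0.003 [362.25097903 307.65032   ] [453.93179093 391.13007266] lid [349.29175728 337.39493614] [467.06883847 439.62306465]
-0.0015 [362.12455357 304.26290244] [454.05696178 388.24804311] lid [349.07170694 333.37694741] [467.28803599 436.47965251]
0 [361.9988752  300.85873638] [454.18136828 385.34596735] lid [348.85244043 329.33029041] [467.50641785 433.3060498 ]
0.0015 [361.87397501 297.43807003] [454.30497925 382.42386713] lid [348.63402526 325.25528537] [467.72391602 430.10212363]
0.003 [361.74988434 294.00116123] [454.42776326 379.48177095] lid [348.41653023 321.15227466] [467.9404612  426.86775021]
[138 135 126 125 127 132 132 129 132 124 126 119 118 121 125 124 120 165
 203 203 206 202 203 208 191 167 164 195 199 168 148 173 197 202 224 245
 245 241 244 249 248 246 244 246 246 247 249 251 252 251 252 251 251 251
 251]
pad [0.6073 0.0114 0.    ]
knob0 [ 0.484  -0.1108  0.093 ]
hinge [0.6213 0.0552 0.061 ]
grip0 [ 0.5486 -0.1714  0.061 ]
notch [ 0.5602 -0.1352  0.057 ]
```

Emit:
carry_out --commands '[-0.225,-0.7,0,0.3,1,-0.225,-0.7,0,0.3,1,0.6,-0.2,0,0,1,0.7,-0.22,0,0,1,0.7,-0.22,0,0,1,0.7,-0.22,0,0,1,0.4,-0.14,-0.3,0,1,0,0,-0.6,0,1]'

```text
time_s: 5.9
tcp_pos: [0.6105, 0.0115, 0.1237]
eef_rot: [-179.8, 0.1, -107.9]
contact_force: [-0.6, 0.6, -1.4]
gripper_width: 0.0424
```

Emit:
carry_out --commands '[0,0,-0.6,0,1,0,0,-0.35,0,1,0,0,0,0,1,0,0,0,0,1]'

```text
time_s: 6.3
tcp_pos: [0.6075, 0.012, 0.0855]
eef_rot: [-180.0, -0.0, -107.9]
contact_force: [0.5, 0.6, -0.5]
gripper_width: 0.0424
```

Emit:
carry_out --commands '[0,-0.01,-0.2,0,1,0,0,-0.2,0,1,0,0,-0.15,0,1,0,0,-0.1,0,1,0,0,0,0,1]'

```text
time_s: 6.8
tcp_pos: [0.6068, 0.0114, 0.0582]
eef_rot: [179.9, -0.0, -107.9]
contact_force: [-0.1, -0.0, -0.9]
gripper_width: 0.0419
```

```bash
python3 - <<'E'
from carr import *
shot("w3"); o,y=(.5926,-.0343),-17.8
P=lambda pts:[wproj("w3",C(o,y,p)) for p in pts]
sq=lambda a,b,y0,y1,z:P([(a,y0,z),(b,y0,z),(b,y1,z),(a,y1,z),(a,y0,z)])
k=lambda b:C(o,y,(-.08+b,-.106,0))
draw("w3",[sq(-.023,.023,.0255,.0705,.02),circ("w3",C(o,y,(0,0,0)),.0215,.053),circ("w3",k(.023),.0065,.104),sq(-.019,-.011,-.115,-.097,.081),sq(.011,.019,-.115,-.097,.081),sq(-.098,-.019,-.1145,-.0975,.0785)],"pics/w3.png")
E
```

```text
{'time_s': np.float64(6.8), 'tcp_pos': array([0.6068, 0.0114, 0.0582]), 'eef_rot': array([ 1.799417e+02, -3.900000e-02, -1.079238e+02]), 'contact_force': array([-0.0619, -0.0085, -0.8688]), 'gripper_width': np.float64(0.0419)}
```

View pics/w3.png

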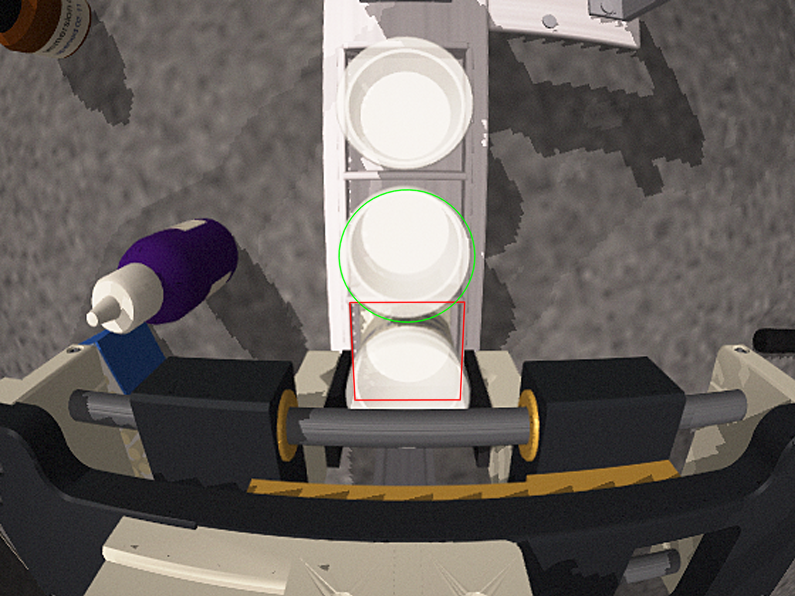

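The jar is inside the hinge-side pocket. The overlay matches the middle lid at (406,255) and the cross wall at row ~300, and the carrier rails run straight up the image. I'll lower it the last few mm and release.

Emit:
carry_out --commands '[0,0,-0.06,0,1,0,0,-0.05,0,1,0,0,-0.04,0,1,0,0,0,0,1]'

```text
time_s: 7.25
tcp_pos: [0.6073, 0.0116, 0.0531]
eef_rot: [-180.0, 0.0, -107.9]
contact_force: [-0.7, 0.2, 1.2]
gripper_width: 0.0423
```

Emit:
carry_out --commands '[0,0,-0.025,0,1,0,0,0,0,1,0,0,0,0,-0.1,0,0,0,0,-0.2,0,0,0,0,-0.4,0,0,0,0,-0.4,0,0,0,0,-0.4]'

```text
time_s: 7.95
tcp_pos: [0.6072, 0.0116, 0.0518]
eef_rot: [180.0, -0.0, -107.9]
contact_force: [0.5, 0.0, 0.0]
gripper_width: 0.0608
```

Emit:
carry_out --commands '[0,0,0.4,0,-0.4,0,0,0.8,0,-0.4,0,0,0.8,0,-0.3,0,0,0.7,0,-0.2,-0.3,-0.4,0.3,0,-0.2,-0.5,-0.7,0,0,-0.2,-0.5,-0.7,0,0,-0.2,-0.5,-0.7,0,0,-0.2]'

```text
time_s: 8.75
tcp_pos: [0.5335, -0.0897, 0.1715]
eef_rot: [180.0, -0.0, -107.9]
contact_force: [0.5, 0.4, 0.0]
gripper_width: 0.0527
```

Emit:
carry_out --commands '[-0.5,-0.6,0,0,-0.2,-0.23,-0.135,0,0,-0.2,0,0,0,0,-0.2,0,0,0,0,-0.2]'

```text
time_s: 9.15
tcp_pos: [0.5061, -0.1178, 0.172]
eef_rot: [-180.0, 0.0, -107.9]
contact_force: [0.9, -0.4, 0.4]
gripper_width: 0.0527
```

```bash
python3 - <<'E'
from carr import *
shot("w4"); o,y=(.5926,-.0343),-17.8
P=lambda pts:[wproj("w4",C(o,y,p)) for p in pts]
sq=lambda a,b,y0,y1,z:P([(a,y0,z),(b,y0,z),(b,y1,z),(a,y1,z),(a,y0,z)])
k=lambda b:C(o,y,(-.08+b,-.106,0))
draw("w4",[sq(-.098,-.019,-.1145,-.0975,.0785),sq(.011,.019,-.115,-.097,.081),circ("w4",k(.023),.0065,.104)],"pics/w4.png")
E
```

```text
{'time_s': np.float64(9.15), 'tcp_pos': array([ 0.5061, -0.1178,  0.172 ]), 'eef_rot': array([-1.799810e+02,  9.500000e-03, -1.079403e+02]), 'contact_force': array([ 0.9092, -0.3766,  0.4221]), 'gripper_width': np.float64(0.0527)}
```

View pics/w4.png

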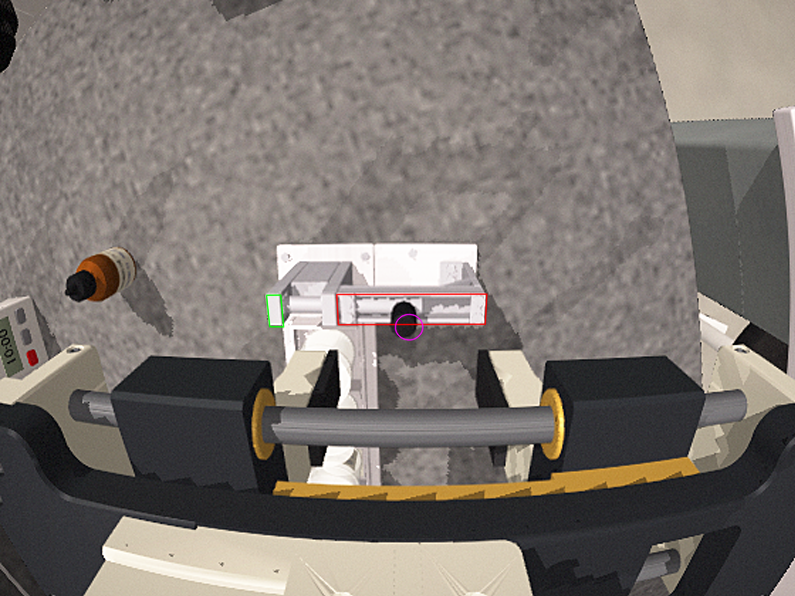

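The overlay matches the posts and track. The knob at (403,320) lies about 1.5 mm toward +x of my model, so the bolt value is roughly 0.0245 m, and its rod crosses the notch. I'll draw it back.

Emit:
carry_out --commands '[0,0,-0.6,0,-0.2,0,0,-0.6,0,-0.2,0,0,-0.4,0,-0.2,0,0,0,0,0.2,0,0,0,0,1,0,0,0,0,1,0,0,0,0,1,0,0,0,0,1]' --grip_force 12

```text
time_s: 10.0
tcp_pos: [0.5065, -0.1178, 0.1087]
eef_rot: [-179.9, 0.0, -107.9]
contact_force: [0.2, -0.5, -0.3]
gripper_width: 0.0178
```

Emit:
carry_out --commands '[0,0,0,0,1,-0.15,0.048,0,0,1,-0.15,0.048,0,0,1,-0.15,0.048,0,0,1,-0.13,0.042,0,0,1,0,0,0,0,1]'

```text
time_s: 10.6
tcp_pos: [0.484, -0.1104, 0.1086]
eef_rot: [-179.8, 0.0, -107.9]
contact_force: [6.7, -4.3, -0.8]
gripper_width: 0.0124
```

Emit:
carry_out --commands '[0,0,0,0,0.2,0,0,0,0,-0.2,0,0,0,0,-0.3,0,0,0.5,0,-0.3,0,0,1,0,-0.3,0,0,1,0,-0.3,0,0,1,0,-0.3,0,0,1,0,-0.3]'

```text
time_s: 11.4
tcp_pos: [0.4818, -0.1104, 0.2892]
eef_rot: [179.9, -0.0, -107.9]
contact_force: [1.6, -0.2, -0.1]
gripper_width: 0.0568
```

Emit:
carry_out --commands '[0,0,1,0,-0.3,0.3,0.4,0.5,0,-0.3,0.6,0.87,0,0,-0.3,0.6,0.87,0,0,-0.3,0.6,0.87,0,0,-0.3,0.6,0.87,0,0,-0.3,0.6,0.87,0,0,-0.3,0.3,0.5,0,0,-0.3]'

```text
time_s: 12.2
tcp_pos: [0.6274, 0.102, 0.3462]
eef_rot: [179.9, -0.1, -107.9]
contact_force: [-0.4, -0.0, -0.1]
gripper_width: 0.0568
```

Emit:
carry_out --commands '[0.33,0.45,0,0,-0.3,0,0,0,0,-0.3,0,0,0,0,-0.3]'

```text
time_s: 12.5
tcp_pos: [0.6395, 0.1178, 0.3467]
eef_rot: [179.9, -0.1, -107.9]
contact_force: [0.3, -1.5, 0.3]
gripper_width: 0.0568
```

```bash
python3 - <<'E'
from carr import *
shot("w5"); o,y=(.5926,-.0343),-17.8
P=lambda pts:[wproj("w5",C(o,y,p)) for p in pts]
sq=lambda a,b,y0,y1,z:P([(a,y0,z),(b,y0,z),(b,y1,z),(a,y1,z),(a,y0,z)])
th=1.85; gy,gz=.094-.238*np.cos(th),.061+.238*np.sin(th)
draw("w5",[sq(-.012,.012,gy-.008,gy+.008,gz),circ("w5",C(o,y,(0,.048,0)),.0215,.054),circ("w5",C(o,y,(-.08,-.106,0)),.0065,.104)],"pics/w5.png")
E
```

```text
{'time_s': np.float64(12.5), 'tcp_pos': array([0.6395, 0.1178, 0.3467]), 'eef_rot': array([ 1.798839e+02, -9.020000e-02, -1.078878e+02]), 'contact_force': array([ 0.3348, -1.5422,  0.3422]), 'gripper_width': np.float64(0.0568)}
```

View pics/w5.png

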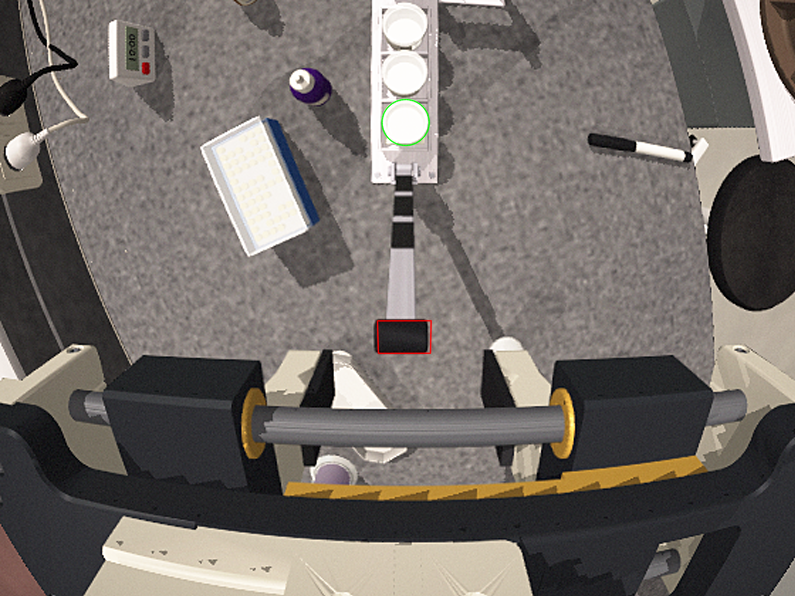

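Jar_a sits centred in its pocket at (405,122). The bar grip at (403,337) is about 1 mm off the model in x. I'll descend and grip the cross-grip's ends.

Emit:
carry_out --commands '[0.06,-0.02,-0.5,0,-0.3,0,0,-0.5,0,-0.3,0,0,-0.24,0,-0.3,0,0,0,0,-0.2,0,0,0,0,0.2,0,0,0,0,1,0,0,0,0,1,0,0,0,0,1]' --grip_force 10

```text
time_s: 13.35
tcp_pos: [0.6426, 0.1169, 0.299]
eef_rot: [-180.0, 0.0, -107.9]
contact_force: [-0.9, -0.9, -0.6]
gripper_width: 0.026
```

```bash
python3 - <<'E'
import numpy as np
th=np.linspace(1.85,0.0,25); y=-.238*np.cos(th); z=.238*np.sin(th)
dy,dz=np.diff(y),np.diff(z)
for i,(a,b) in enumerate(zip(dy,dz)): print(i,f"th={th[i+1]:.3f}",np.round([a*.3057/.04,a*.952/.04,b/.04],3))
E
```

```text
0 th=1.773 [-0.136 -0.424  0.109]
1 th=1.696 [-0.138 -0.431  0.075]
2 th=1.619 [-0.14  -0.435  0.04 ]
3 th=1.542 [-0.14  -0.437  0.004]
4 th=1.465 [-0.14  -0.436 -0.031]
5 th=1.388 [-0.139 -0.432 -0.066]
6 th=1.310 [-0.137 -0.426 -0.101]
7 th=1.233 [-0.134 -0.417 -0.135]
8 th=1.156 [-0.13  -0.406 -0.168]
9 th=1.079 [-0.126 -0.392 -0.201]
10 th=1.002 [-0.121 -0.377 -0.232]
11 th=0.925 [-0.115 -0.358 -0.262]
12 th=0.848 [-0.109 -0.338 -0.29 ]
13 th=0.771 [-0.101 -0.316 -0.316]
14 th=0.694 [-0.094 -0.292 -0.341]
15 th=0.617 [-0.085 -0.266 -0.364]
16 th=0.540 [-0.077 -0.239 -0.384]
17 th=0.462 [-0.067 -0.21  -0.402]
18 th=0.385 [-0.058 -0.18  -0.418]
19 th=0.308 [-0.048 -0.148 -0.431]
20 th=0.231 [-0.037 -0.116 -0.442]
21 th=0.154 [-0.027 -0.084 -0.45 ]
22 th=0.077 [-0.016 -0.05  -0.455]
23 th=0.000 [-0.005 -0.017 -0.458]
```

Emit:
carry_out --commands '[0,0,0,0,1,0,0,0,0,1]'

```text
time_s: 13.55
tcp_pos: [0.6424, 0.1169, 0.2989]
eef_rot: [-180.0, 0.0, -107.9]
contact_force: [-1.4, 1.0, 2.9]
gripper_width: 0.024
```

Emit:
carry_out --commands '[-0.136,-0.424,0.109,0,1,-0.138,-0.431,0.075,0,1,-0.14,-0.435,0.04,0,1,-0.14,-0.437,0.004,0,1,0,0,0,0,1]'

```text
time_s: 14.05
tcp_pos: [0.6191, 0.0449, 0.3075]
eef_rot: [180.0, -0.0, -108.1]
contact_force: [-2.5, 0.2, 2.6]
gripper_width: 0.0237
```

Emit:
carry_out --commands '[-0.14,-0.436,-0.031,0,1,-0.139,-0.432,-0.066,0,1,-0.137,-0.426,-0.101,0,1,-0.134,-0.417,-0.135,0,1,-0.13,-0.406,-0.168,0,1,-0.126,-0.392,-0.201,0,1,-0.121,-0.377,-0.232,0,1,0,0,0,0,1]'

```text
time_s: 14.85
tcp_pos: [0.5816, -0.0702, 0.2684]
eef_rot: [179.9, -0.1, -108.0]
contact_force: [-4.4, 0.7, 0.6]
gripper_width: 0.0236
```

Emit:
carry_out --commands '[-0.115,-0.358,-0.262,0,1,-0.109,-0.338,-0.29,0,1,-0.101,-0.316,-0.316,0,1,-0.094,-0.292,-0.341,0,1,-0.085,-0.266,-0.364,0,1,-0.077,-0.239,-0.384,0,1,-0.067,-0.21,-0.402,0,1,0,0,0,0,1]'

```text
time_s: 15.65
tcp_pos: [0.5557, -0.1498, 0.1732]
eef_rot: [179.8, -0.1, -108.0]
contact_force: [-3.8, 0.7, -0.8]
gripper_width: 0.0243
```

Emit:
carry_out --commands '[-0.073,-0.175,-0.418,0,1,-0.058,-0.145,-0.431,0,1,-0.037,-0.116,-0.442,0,1,-0.027,-0.084,-0.45,0,1,0,0,0,0,1]'

```text
time_s: 16.15
tcp_pos: [0.5491, -0.17, 0.1045]
eef_rot: [179.9, -0.1, -107.9]
contact_force: [-2.4, 1.2, -0.5]
gripper_width: 0.0239
```

Emit:
carry_out --commands '[-0.012,-0.04,-0.3,0,1,-0.008,-0.02,-0.3,0,1,0,0,-0.2,0,1,0,0,0,0,1]'

```text
time_s: 16.55
tcp_pos: [0.5484, -0.172, 0.0734]
eef_rot: [179.9, -0.0, -107.9]
contact_force: [-3.4, -4.7, -1.0]
gripper_width: 0.0239
```

Emit:
carry_out --commands '[0,0.02,-0.05,0,1,0,0.02,-0.04,0,1,0,0,0,0,1]'

```text
time_s: 16.85
tcp_pos: [0.5485, -0.1716, 0.071]
eef_rot: [180.0, -0.1, -107.9]
contact_force: [-3.2, -12.3, -1.0]
gripper_width: 0.024
```

Emit:
carry_out --commands '[-0.01,-0.03,-0.03,0,1,0,0,-0.03,0,1,0,0,0,0,1]'

```text
time_s: 17.15
tcp_pos: [0.5486, -0.1717, 0.0695]
eef_rot: [-179.9, -0.0, -107.9]
contact_force: [-5.6, -4.5, 7.4]
gripper_width: 0.024
```

Emit:
carry_out --commands '[0,0,0.02,0,0.2,0,0,0,0,0,0,0,0,0,-0.3,0,0,0,0,-0.3,0,0,0.5,0,-0.3,0,0,1,0,-0.3,0,0,1,0,-0.3,0,0,0.3,0,-0.3]'

```text
time_s: 17.95
tcp_pos: [0.5506, -0.1715, 0.1855]
eef_rot: [-179.6, 0.1, -107.9]
contact_force: [0.5, 0.2, -1.2]
gripper_width: 0.057
```

Emit:
carry_out --commands '[-0.3,0.2,0,0,-0.3,-0.7,0.65,0,0,-0.3,-0.6,0.65,0,0,-0.3,0,0,0,0,-0.3,0,0,0,0,-0.3]'

```text
time_s: 18.45
tcp_pos: [0.4831, -0.1106, 0.1802]
eef_rot: [180.0, -0.0, -107.8]
contact_force: [0.1, -0.3, 0.7]
gripper_width: 0.0568
```

```bash
python3 - <<'E'
from carr import *
shot("w6"); o,y=(.5926,-.0343),-17.8
P=lambda pts:[wproj("w6",C(o,y,p)) for p in pts]
sq=lambda a,b,y0,y1,z:P([(a,y0,z),(b,y0,z),(b,y1,z),(a,y1,z),(a,y0,z)])
draw("w6",[sq(-.012,.012,-.152,-.136,.061),sq(.011,.019,-.115,-.097,.081),circ("w6",C(o,y,(-.08,-.106,0)),.0065,.104),sq(-.007,.007,-.13,-.05,.065)],"pics/w6.png")
E
```

```text
{'time_s': np.float64(18.45), 'tcp_pos': array([ 0.4831, -0.1106,  0.1802]), 'eef_rot': array([ 1.799557e+02, -4.600000e-03, -1.078356e+02]), 'contact_force': array([ 0.1357, -0.3452,  0.6674]), 'gripper_width': np.float64(0.0568)}
```

View pics/w6.png

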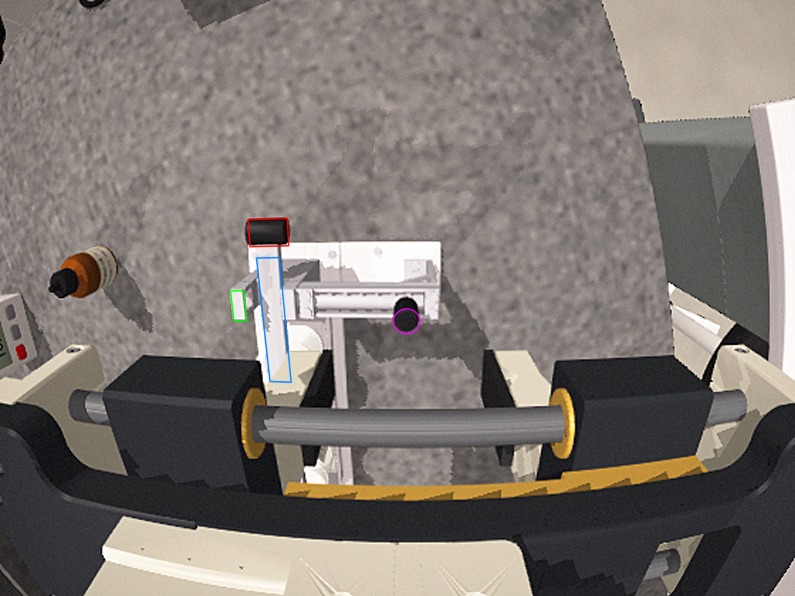

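The bar lies in the notch with its grip at (267,232), matching the level-bar overlay. The knob at (405,318) is fully drawn back. I'll slide the bolt home.

Emit:
carry_out --commands '[0.02,0,-0.7,0,-0.3,0,0,-0.7,0,-0.3,0,0,-0.4,0,-0.2,0,0,0,0,0.2,0,0,0,0,1,0,0,0,0,1,0,0,0,0,1,0,0,0,0,1]' --grip_force 15

```text
time_s: 19.3
tcp_pos: [0.4855, -0.1113, 0.1097]
eef_rot: [-179.9, 0.0, -107.9]
contact_force: [0.6, 0.3, 0.5]
gripper_width: 0.0183
```

Emit:
carry_out --commands '[0,0,0,0,1,0.18,-0.058,0,0,1,0.18,-0.058,0,0,1,0.18,-0.058,0,0,1,0.18,-0.058,0,0,1,0.16,-0.051,0,0,1,0,0,0,0,1,0,0,0,0,1]'

```text
time_s: 20.1
tcp_pos: [0.5184, -0.1226, 0.1086]
eef_rot: [179.7, -0.1, -108.0]
contact_force: [-10.8, 5.7, 12.3]
gripper_width: 0.0125
```

Emit:
carry_out --commands '[0,0,0,0,0.3,0,0,0,0,0,0,0,0,0,-0.2,0,0,0.5,0,-0.2,0,0,1,0,-0.2,0,0,0.5,0,-0.2,-0.6,0.2,0,0,-0.2,-0.6,0.2,0,0,-0.2]'

```text
time_s: 20.9
tcp_pos: [0.4727, -0.1065, 0.1893]
eef_rot: [-179.9, 0.0, -108.0]
contact_force: [-1.2, 0.5, -0.4]
gripper_width: 0.0526
```

```bash
python3 - <<'E'
from carr import *
import cv2
shot("w7"); o,y=(.5926,-.0343),-17.8
P=lambda pts:[wproj("w7",C(o,y,p)) for p in pts]
sq=lambda a,b,y0,y1,z:P([(a,y0,z),(b,y0,z),(b,y1,z),(a,y1,z),(a,y0,z)])
draw("w7",[sq(-.012,.012,-.152,-.136,.061),sq(.011,.019,-.115,-.097,.081),circ("w7",C(o,y,(-.044,-.106,0)),.0065,.104)],"pics/w7.png",1.0)
a=cv2.imread("pics/w7.png")[100:260]
from plant import cams
t=cams.capture("top")["frame"][:,:,::-1][140:270,140:420]
o=np.zeros((600,800,3),np.uint8); b=cv2.resize(a[:,100:340],None,fx=1.7,fy=1.7); o[:b.shape[0],:b.shape[1]]=b
t=cv2.resize(t,None,fx=2.5,fy=2.5,interpolation=cv2.INTER_CUBIC); o[275:600,:700]=t; cv2.imwrite("pics/w7.png",o)
E
```

```text
{'time_s': np.float64(20.9), 'tcp_pos': array([ 0.4727, -0.1065,  0.1893]), 'eef_rot': array([-1.799219e+02,  3.760000e-02, -1.079641e+02]), 'contact_force': array([-1.157 ,  0.5478, -0.4164]), 'gripper_width': np.float64(0.0526)}
```

View pics/w7.png

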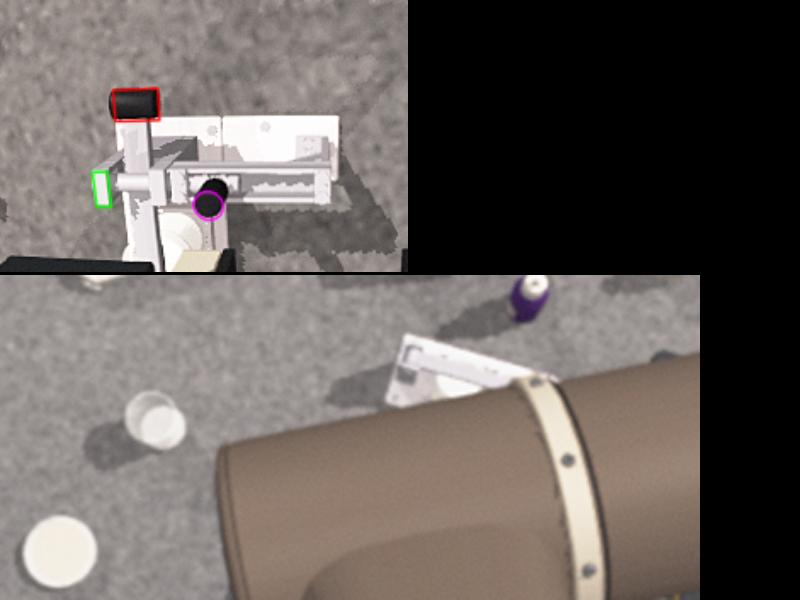

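The bar is down, and the knob top at (210,203) is within about 1 mm of the "home" overlay. The beaker, petri dish and stain bottle look undisturbed. One more firm nudge will make sure the bolt is on its stop.

Emit:
carry_out --commands '[0.6,-0.2,0,0,-0.2,0.54,-0.18,0,0,-0.2,0,0,-0.7,0,-0.2,0,0,-0.7,0,-0.2,0,0,-0.53,0,-0.2,0,0,0,0,0.3,0,0,0,0,1,0,0,0,0,1]'

```text
time_s: 21.8
tcp_pos: [0.5191, -0.1218, 0.113]
eef_rot: [-179.9, 0.0, -107.9]
contact_force: [-0.3, 0.8, -0.3]
gripper_width: 0.0339
```

Emit:
carry_out --commands '[0,0,0,0,1,0,0,0,0,1,0,0,0,0,1]'

```text
time_s: 22.1
tcp_pos: [0.5183, -0.1218, 0.1125]
eef_rot: [-179.9, 0.0, -107.9]
contact_force: [-0.5, 0.6, 2.8]
gripper_width: 0.0125
```

Emit:
carry_out --commands '[0.03,-0.01,0,0,1,0.03,-0.01,0,0,1,0,0,0,0,1]'

```text
time_s: 22.4
tcp_pos: [0.5185, -0.1221, 0.1123]
eef_rot: [179.8, -0.0, -107.9]
contact_force: [-9.0, 7.8, 12.1]
gripper_width: 0.012
```

The bolt takes 12 N without moving, so it's on its stop. I'll release and retreat.

Emit:
carry_out --commands '[-0.04,0.013,0,0,0.3,0,0,0,0,0,0,0,0,0,-0.2,0,0,0,0,-0.2,0,0,0.6,0,-0.2,0,0,1,0,-0.2,0,0,1,0,-0.2,0,0,1,0,-0.2]'

```text
time_s: 23.2
tcp_pos: [0.5184, -0.1222, 0.2572]
eef_rot: [180.0, -0.0, -107.9]
contact_force: [1.6, -0.2, 0.3]
gripper_width: 0.0524
```

Emit:
carry_out --commands '[0,0.7,0,0,-0.2,0,1,0,0,-0.2,0,1,0,0,-0.2,0,1,0,0,-0.2,0,1,0,0,-0.2,0,1,0,0,-0.2,0,0,0,0,-0.2,0,0,0,0,-0.2]'

```text
time_s: 24.0
tcp_pos: [0.5185, 0.1067, 0.2554]
eef_rot: [180.0, -0.0, -107.8]
contact_force: [-0.1, -0.9, 0.7]
gripper_width: 0.0528
```

```bash
python3 - <<'E'
from carr import *
import cv2
shot("w8"); o,y=(.5926,-.0343),-17.8
P=lambda pts:[wproj("w8",C(o,y,p)) for p in pts]
sq=lambda a,b,y0,y1,z:P([(a,y0,z),(b,y0,z),(b,y1,z),(a,y1,z),(a,y0,z)])
draw("w8",[sq(-.012,.012,-.152,-.136,.061),circ("w8",C(o,y,(0,.048,0)),.0215,.054),circ("w8",C(o,y,(-.044,-.106,0)),.0065,.104)],"pics/w8.png")
E
```

```text
{'time_s': np.float64(24.0), 'tcp_pos': array([0.5185, 0.1067, 0.2554]), 'eef_rot': array([ 1.799765e+02, -2.810000e-02, -1.078133e+02]), 'contact_force': array([-0.1289, -0.9048,  0.7168]), 'gripper_width': np.float64(0.0528)}
```

View pics/w8.png

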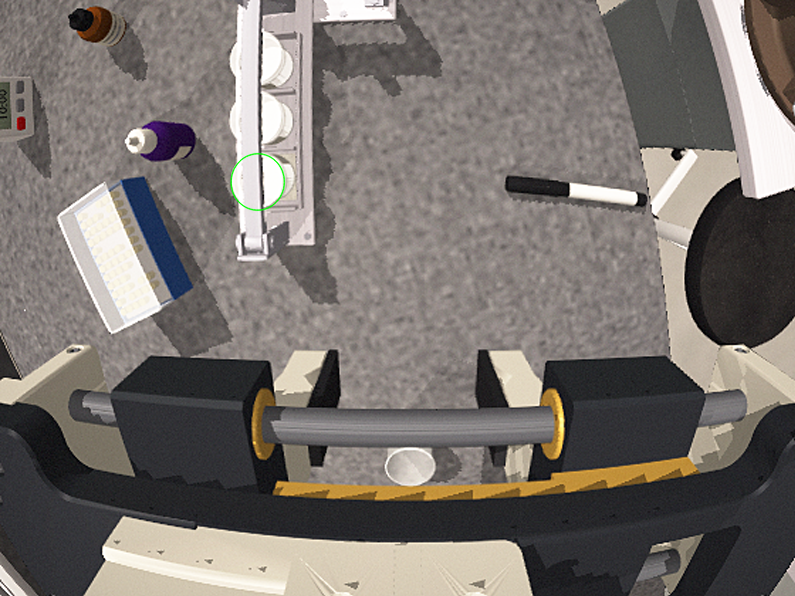

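The bar lies level over all three jars. Jar_a at (260,181) matches its overlay, the stain bottle is still standing, and the robot is clear of everything. I'm handing the job in.

```bash
python3 -c "
from plant import r; print(r.close_job())"
```

```text
the job is handed in; nothing more can be done
None
```

The carrier is ready and the job was handed in at about 24 s of the 64 s allowed. `close_job` reports no verdict, so the result rests on my own checks.

- **Jar:** I stood the specimen jar in the empty pocket next to the hinge. In the last wrist picture it matches the position I had worked out for that pocket's centre. The two loaded jars are still in their pockets.
- **Bar:** The bolt started about 24 mm forward, with its rod across the notch, so I drew it back first. I then carried the bar down by its cross-grip at under 1 rad/s until it pressed on the notch floor. After release it matched the level-bar overlay. I didn't measure its angle directly.
- **Bolt:** I pushed it home, then nudged it again. The second push reached about 12 N sideways and moved it only 0.2 mm, so it is on its stop.
- **Beaker, petri dish and stain bottle:** The beaker and petri dish looked undisturbed in the late top view, as did the stain bottle in the last wrist picture. I compared these by eye and did not measure distances.

**What disagreed:**
- The top camera put the carrier's yaw near -20.5°, while the wrist camera gave -17.8°. I used the wrist value, and the later overlays fitted it.
- Before the second push, the knob looked about 1 mm short of home.
- Both pushes on the bolt also showed about 12 N upward on the tool, which I didn't explain.

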